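Thread a guide rod through both bushings of a leaning bracket and hold it for clipping

ROBOT

A 7-joint arm with a two-finger parallel gripper is mounted at the origin on a cart in front of the work surface, level with it; the furniture and walls round the work are solid. World frame = base frame: x ahead of the robot, y to its left, z up, the work surface at z = 0. Lengths are in mm, angles in rad, forces in N, time in s.
With the tool pointing down it reaches from about 350 to 900 mm from the base axis. Payload 8.1 kg.
Tool frame: the origin (TCP) lies between the finger pads, 19 mm behind the fingertips; this is the grasp point; z points along the fingers, y is the line along which they close (so a half turn about z gives the same grasp; the last joint's range is limited). The gripper opens to 85 mm and grips with 20 to 120 N. Pads are 22 mm wide; open, the fingers measure 114 mm over their backs; the gripper's body (76 mm by 85 mm) begins 54 mm behind the grasp point. The pads swing forward as they close: fully open they stand 13 mm farther back than shut.
Start: joints at [-1.319, 0.434, 0.025, 1.573, -0.012, 1.134, -0.075], TCP at [217.154, 586.076, 250.023] pointing down, gripper open.
Joint ranges: [-2.62, 2.62], [-0.44, 2.09], [-1.27, 1.32], [0.08, 2.57], [-1.32, 4.46], [0.12, 2], [-2.74, 2.74]. Speed limits (rad/s): [2.22, 2.22, 3.01, 3.01, 3.14, 3.14, 3.14].

INTERFACE

Orientations are given as a unit quaternion [x, y, z, w].
In Python, from rig import read_state, get_image, get_calibration, hand_in gives the robot as it stands.
- The arm moves only by the tool arm_command, never from a script. Its argument "steps" is a list of rows, each a list of 7 numbers: the turn, a rotation vector about the tool's x, y, z in degrees, then the shift along the tool's x, y, z in m, then the closure in counts, from 0 (fully open) to 255 (shut). A call has 1 to 12 rows; each row shifts and turns the commanded pose from where the row before left it, along the tool's axes as they then stand; what a row does not reach is not made up. A row lasts 1/10 s, in which the tool goes at most 50 mm and 8.59 degrees, less where a joint would pass 70% of its speed; a pose out of reach is approached as far as the arm can. A call is refused whole if a number of a shift passes 0.05 or a number of a turn 8.59, either way. A call with a gripper value outside its range is refused whole. The fingers move at their own pace and stop on an object; the grip force is fixed at half the most. Time passes only in rows, so rows that do not move let the fingers close. It gives the time, the measured TCP pose, the force, the opening and the grip force at its end, in the units of the state.
- read_state(): the state, without advancing time (a new reading comes with each control period).
- get_image(name): name is "side" or "top"; returns (picture, depth): 420x560x3 uint8, red, green, blue; 420x560 float32, mm along the optical axis (not along the pixel's ray), 0 where there is no reading.
- get_calibration(name): a dict with "camera_matrix" (3x3 intrinsics, pixels), "dist" ([k1, k2, p1, p2, k3] as OpenCV has them; the pictures are not rectified), "origin" and "attitude" of the camera in the world. Camera axes: x right, y up, looking along -z (the intrinsics and any distortion apply to the point x, -y, -z); pixel columns grow to the right and rows downward; lengths in mm; the calibration is good to about 2 mm. A picture is of the moment at which its call begins. get_calibration takes no time and is no camera call.
- hand_in(): hands the job in; it is judged then, once.
The state is a dict: "time_s": time; "q": joint angles; "qd": joint speeds; "joint_torque": joint torques, N m; "tool_pos": TCP position; "tcp_rot": TCP orientation; "contact_force": force on the tool from outside, world axes, zero at the start; "wrist_torque": the same for the moment, N m; "finger_gap": finger opening in mm; "grip_force": force on a finger pad.
Only numpy, scipy, OpenCV 4.12 (cv2) and the standard library are available. Lean on these libraries where they do the work, as an engineer would, in place of code of your own. Each camera call takes 0.05 s, during which the arm holds its last target. There are 200 camera calls.

TASK

Take the guide rod with the blue grip out of the black rod stand and thread it down through the leaning grey bracket, first through its upper brass bushing and then through the lower one. Finish while still holding the rod by its grip, at rest, with its foot showing about 15 mm below the lower bushing and clear of the base plate, so that a retaining clip can be fitted to it. Leave the rod with the red grip in the stand and do not push the label roll, spanner or red marker about.

Things in the scene. Friction and masses are not known exactly. Their poses are not given: they have to be found in the camera images.
- blue_rod: guide rod to thread: steel shaft 12 mm in diameter, 130 mm long, foot chamfered 1 mm; on top a blue cylindrical grip 20 mm in diameter, 50 mm long (180 mm over all, 0.07 to 0.19 kg). Origin at the centre of its foot, z along the rod to the grip (middle of the grip at z = 155 mm). Starts upright in one of the stand's two holes, foot 10 mm above the table
- red_rod: bystander: rod like the blue one but with a red grip, 150 mm over all (its top 160 mm above the table), and a stepped shaft, 12 mm in diameter for the lowest 50 mm and 18 mm above, too thick for the bushings. Origin at the centre of its foot, z up along the rod. It stands in the other hole of the stand, 100 mm from the blue rod
- rod_stand: fixed black plastic block 64 x 170 x 55 mm (x, y, z). Origin at the centre of its underside; its two holes are on its y axis at y = -50 and +50 mm, 45 mm deep (floor of the holes 10 mm above the table), 13.5 mm wide; the rods stand loosely and lean up to 3 degrees in them, either rod in either hole
- bracket: fixed grey steel bracket, base plate 140 x 96 x 10 mm lying on the table. Origin at the table under the point where the bore axis meets the base plate; the upright back plate with the two bushing arms stands on the +x side of that point, the arms reach from it to -x
- bore_frame: leaning part of the bracket, fixed. Its z axis is the common axis of both bushings, 15 degrees (0.26 rad) from vertical, top towards the bracket's -x; origin where that axis meets the top of the base plate, 10 mm above the table. Lower bushing from z = 38 to 52 mm, upper from z = 104 to 118 mm. Back plate at x = 33 to 43 mm, 56 mm wide (y), up to z = 123 mm
- spanner: bystander: flat steel spanner 25 x 165 x 6 mm, long along its y axis, origin at the centre of its underside
- upper_bushing (a point): upper brass bushing block 34 x 38 x 14 mm with a 15 mm bore right through and a 4 mm chamfer at the mouth. Point: centre of the bore's mouth at the block's upper face (z = 118 mm in bore_frame); axes as bore_frame
- lower_bushing (a point): lower brass bushing block 34 x 38 x 14 mm with a 15 mm bore right through and a 4 mm chamfer at the mouth. Point: centre of the bore's mouth at the block's upper face (z = 52 mm in bore_frame); axes as bore_frame
- label_roll: bystander: white roll of labels standing on end, 69 mm in diameter, 60 mm high, origin at the centre of its underside
- red_marker: bystander: red and white marker pen lying down, 17 x 134 x 19 mm, long along its y axis, origin at the centre of its underside
Mind the look-alikes: they are no part of the job. What is shaped like the blue_rod but purple or turquoise is not meant.

How it is judged:
By the outcome, as a careful person would: the job done as asked, in the order asked, and still so for the second after the job is handed in, while the arm keeps its last pose, push and grip.
It also fails if it takes over 48 s, if anything falls off the work surface, if the arm or the gripper's body presses on something with over 40 N, if the wrist force passes 120 N, or if a joint passes its speed limit or range.

## Working session

There is one attempt and no reset: what is moved stays moved. The work goes in short steps, Python scripts to look and compute and a tool call to move; the robot and the scene stay as the last step left them, time stands still between calls to the robot, and variables do not carry over. Pictures are saved under pics/ and viewed, at most 10 in all, crops included, and the job is handed in when it is done.

Besides the shell and the picture viewer there is one more tool, called as name(argument=value, ...) on one line, values as JSON. arm_command: Moves the arm, as the interface text tells. Its arguments: {"type":"object","properties":{"steps":{"type":"array","items":{"type":"array","items":{"type":"number"}}}},"required":["steps"]}

```bash
mkdir -p pics; python3 - <<'E'
from rig import *
import cv2,numpy as np
print(read_state())
for n in("side","top"):
    p,d=get_image(n); cv2.imwrite(f"pics/{n}0.png",p[:,:,::-1]); np.savez(f"{n}0.npz",p=p,d=d)
    print(get_calibration(n))
E
```

```text
{'time_s': 0.0, 'q': array([-1.31863693,  0.43524781,  0.02497234,  1.57412394, -0.01160911,
        1.1339976 , -0.0750903 ]), 'qd': array([ 0.00156897, -0.00066221, -0.00053703, -0.00050616, -0.00060169,
       -0.00217349, -0.00043722]), 'joint_torque': array([-6.09491508e-04, -6.70484877e+01,  1.02467448e+00, -3.16214740e+01,
        1.54731399e-02,  1.21493416e-02,  1.20281982e-05]), 'tool_pos': array([216.98140693, 585.60272782, 249.20013532]), 'tcp_rot': array([ 1.76482275e-01,  9.84303480e-01, -8.12360016e-04, -7.47443123e-05]), 'contact_force': array([ 0.75701006, -0.63620172, -0.13736732]), 'wrist_torque': array([-0.01519224,  0.0167861 , -0.0041156 ]), 'grip_force': 0.0, 'finger_gap': 85.29277248712314}
{'camera_matrix': array([[454.73894633,   0.        , 280.60911708],
       [  0.        , 454.73894633, 209.95256951],
       [  0.        ,   0.        ,   1.        ]]), 'dist': array([-0.12361175,  0.        ,  0.        ,  0.        ,  0.        ]), 'origin': array([ -37.42808178, -403.65023673,  793.26350036]), 'attitude': array([ 0.34325193, -0.17915484, -0.41885373,  0.82136667])}
{'camera_matrix': array([[395.89945966,   0.        , 277.88483967],
       [  0.        , 395.89945966, 208.12214427],
       [  0.        ,   0.        ,   1.        ]]), 'dist': array([0.02987058, 0.        , 0.        , 0.        , 0.        ]), 'origin': array([442.87831685,  14.43781605, 976.00284079]), 'attitude': array([-0.0350257 ,  0.04191861,  0.70652511, -0.70557657])}
```

View pics/side0.png

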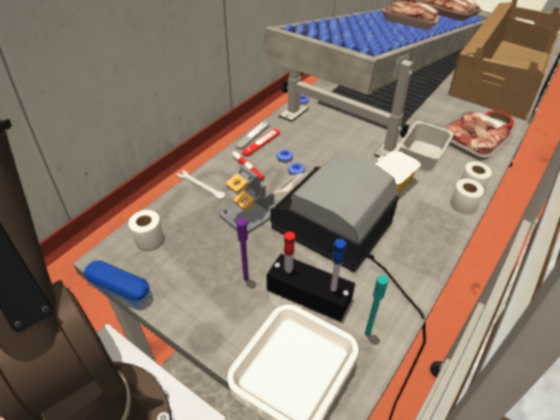

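View pics/top0.png

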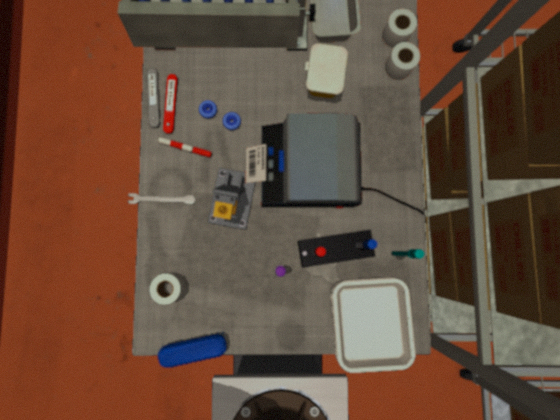

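Top view: blue grip at (371,244), red at (321,252), purple look-alike at (281,271), turquoise at (418,254). Side view: blue (339,245), red (290,240), purple (243,225), turquoise (380,285). The blue-capped rod in the black stand is the one described, because the purple and turquoise rods stand outside the stand. The bracket is at about top (228,205) and side (243,200).

```bash
cat > h.py <<'E'
import cv2,numpy as np
from rig import *
from scipy.spatial.transform import Rotation as R
C={n:get_calibration(n) for n in("side","top")}
def dirs(n,uv):
    c=C[n]; u=cv2.undistortPoints(np.float64(uv).reshape(-1,1,2),c["camera_matrix"],c["dist"])[:,0]
    d=np.c_[u[:,0],-u[:,1],-np.ones(len(u))]
    return c["origin"],R.from_quat(c["attitude"]).apply(d)
def onz(n,uv,z):
    o,d=dirs(n,uv); return o+d*((z-o[2])/d[:,2])[:,None]
def cloud(n,d,mask):
    v,u=np.nonzero(mask&(d>0)); o,r=dirs(n,np.c_[u,v]); return o+r*d[v,u][:,None],np.c_[u,v]
def tri(a,b):
    o1,d1=dirs("side",[a]);o2,d2=dirs("top",[b]);d1=d1[0];d2=d2[0]
    s=np.linalg.lstsq(np.c_[d1,-d2],o2-o1,rcond=None)[0]
    p,q=o1+s[0]*d1,o2+s[1]*d2; return (p+q)/2,np.linalg.norm(p-q)
def proj(n,P):
    c=C[n]; p=R.from_quat(c["attitude"]).inv().apply(np.atleast_2d(P)-c["origin"])*[1,-1,-1]
    return cv2.projectPoints(p,np.zeros(3),np.zeros(3),c["camera_matrix"],c["dist"])[0][:,0]
E
python3 - <<'E'
from h import *
S=np.load("side0.npz");T=np.load("top0.npz")
big=lambda im,x,y,w,h,k:cv2.resize(im[y:y+h,x:x+w,::-1],None,fx=k,fy=k,interpolation=cv2.INTER_CUBIC)
a=big(T["p"],205,165,55,65,6);b=big(S["p"],210,155,65,75,6)
t=np.zeros((600,800,3),np.uint8);
t[:300,:390]=cv2.resize(a,(390,300)) if 0 else big(T["p"],200,165,65,50+15,6)[:300]*1 if 0 else big(T["p"],200,170,65,60,6)[:300,:390] if 0 else big(T["p"],200,168,78,60,5)
t[:300,400:800]=big(S["p"],205,165,80,60,5)
t[300:,:400]=big(T["p"],290,215,133,100,3)[:300,:400].copy() if 0 else cv2.resize(big(T["p"],290,215,80,60,5),(400,300))
t[300:,400:]=big(S["p"],275,225,100,75,4)
cv2.imwrite("pics/crop1.png",t)
for n,D,z0,cz in(("top",T,0,0),("side",S,0,0)):
    hsv=cv2.cvtColor(D["p"],cv2.COLOR_RGB2HSV)
    ms={"blue":cv2.inRange(hsv,(102,120,30),(122,255,255)),"red":cv2.inRange(hsv,(0,170,60),(6,255,255))|cv2.inRange(hsv,(174,150,60),(180,255,255)),"brass":cv2.inRange(hsv,(15,130,80),(30,255,255))}
    roi=np.zeros_like(hsv[:,:,0]); 
    if n=="top": roi[170:300,205:390]=255
    else: roi[165:320,215:360]=255
    for k,m in ms.items():
        nn,lab,st,ce=cv2.connectedComponentsWithStats(m&roi)
        for i in range(1,nn):
            if st[i,4]>12:
                P,_=cloud(n,D["d"],lab==i); print(n,k,st[i],ce[i].round(1),np.percentile(P,[5,50,95],axis=0).round(0).tolist())
E
```

```text
top blue [278 170   6   3  14] [280.5 170.7] [[619.0, -6.0, 83.0], [622.0, -0.0, 108.0], [627.0, 5.0, 109.0]]
top blue [363 238  14  12 109] [370.  243.7] [[449.0, -187.0, 154.0], [458.0, -176.0, 189.0], [467.0, -171.0, 192.0]]
top red [315 246  12  11 102] [320.3 251.1] [[433.0, -104.0, 55.0], [444.0, -81.0, 160.0], [453.0, -71.0, 162.0]]
top brass [213 201  24  19 324] [224.  209.8] [[517.0, 106.0, 57.0], [536.0, 125.0, 122.0], [549.0, 142.0, 129.0]]
side blue [291 165  11   6  56] [296.1 167.3] [[756.0, 107.0, 9.0], [772.0, 120.0, 13.0], [781.0, 133.0, 17.0]]
side blue [333 238  14  26 263] [338.9 249.8] [[449.0, -190.0, 91.0], [453.0, -183.0, 176.0], [550.0, -153.0, 191.0]]
side red [252 168  11  12  45] [257.6 173.6] [[679.0, 172.0, 7.0], [686.0, 183.0, 15.0], [695.0, 209.0, 18.0]]
side red [284 231  11  24 196] [288.9 241.5] [[434.0, -90.0, 94.0], [439.0, -85.0, 148.0], [477.0, -60.0, 161.0]]
side brass [227 175  27  35 441] [240.2 191.6] [[518.0, 104.0, 51.0], [540.0, 122.0, 111.0], [562.0, 141.0, 127.0]]
```

View pics/crop1.png

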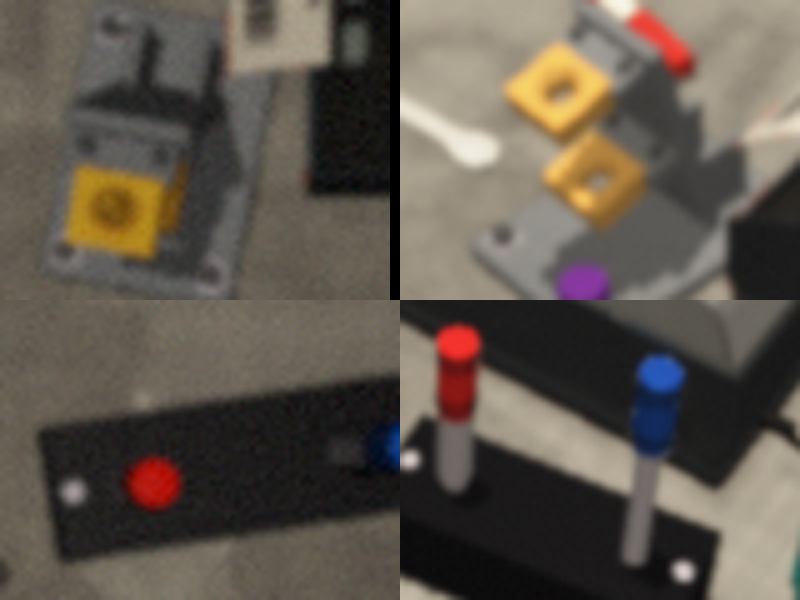

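The crop confirms it: the blue-gripped rod is in the black stand's right hole, leaning slightly. The bracket's brass bores are at top (223,209), side upper (237,183) and side lower (244.6,201).

```bash
cat > meas.py <<'E'
from h import *
S=np.load("side0.npz");T=np.load("top0.npz")
p,e=tri((237,183),(223.2,209));print("upper tri",p,e)
z=lambda P:np.round(P,1).tolist()
# base plate edges, z=10
B=onz("top",np.array([[42,272],[232,300],[95,5]])/5+[200,168],10);print("base corners FL FR BL",z(B))
v=B[2]-B[0];print("yaw base",np.degrees(np.arctan2(v[1],v[0])), np.linalg.norm(v),B[1]-B[0], np.linalg.norm(B[1]-B[0]))
# brass upper: plane fit + side brass
for n,D in(("top",T),("side",S)):
    hsv=cv2.cvtColor(D["p"],cv2.COLOR_RGB2HSV); m=cv2.inRange(hsv,(15,110,60),(32,255,255))>0
    r=np.zeros_like(m); r[165:240,210:262]=1; P,uv=cloud(n,D["d"],m&r)
    for lo,hi in((105,140),(50,80)):
        s=(P[:,2]>lo)&(P[:,2]<hi); Q=P[s]
        if len(Q)<40: continue
        for _ in range(4):
            c=np.median(Q,0); A=np.c_[Q[:,:2]-c[:2],np.ones(len(Q))]; k=np.linalg.lstsq(A,Q[:,2],rcond=None)[0]; rs=Q[:,2]-A@k; Q=Q[abs(rs)<max(2,1.5*rs.std())]
        nn=np.array([-k[0],-k[1],1]);nn/=np.linalg.norm(nn)
        box=cv2.minAreaRect(np.float32(Q[:,:2])) 
        print(n,"face n",nn.round(3),"tilt",np.degrees(np.arccos(nn[2])).round(1),"az",np.degrees(np.arctan2(nn[1],nn[0])).round(1),"cen",((Q.max(0)+Q.min(0))/2).round(1),"rect",[np.round(x,1) for x in box],len(Q))
print("lower side bore ray z=62,66",z(onz("side",[[244.6,201]],60)),z(onz("side",[[244.6,201]],64)))
p,e=tri((339.7,243.5),(371.5,243.5));print("blue top",p,e)
for n,D in(("side",S),("top",T)):
    hsv=cv2.cvtColor(D["p"],cv2.COLOR_RGB2HSV);m=cv2.inRange(hsv,(102,120,30),(122,255,255))>0
    r=np.zeros_like(m); r[230:275,325:385]=1;P,_=cloud(n,D["d"],m&r);s=P[:,2]>186
    print(n,"blue cap",P[s].mean(0).round(1),((P[s].max(0)+P[s].min(0))/2).round(1),s.sum())
print("hole by side",z(onz("side",[[334,365-1]],55)))
St=onz("top",np.array([[38,430],[62,562]])/5+[290,215],55);print("stand left corners",z(St))
w=onz("top",np.array([[72,490],[155,484]])/5+[290,215],55);print(z(w))
E
python3 meas.py
```

```text
upper tri [534.73653924 124.68340671 119.50679183] 0.19811212471721434
base corners FL FR BL [[513.6, 174.4, 10.0], [499.8, 81.8, 10.0], [646.0, 150.5, 10.0]]
yaw base -10.240297853770414 134.5718889872841 [-13.81655174 -92.63796301   0.        ] 93.66263552447428
top face n [-0.254  0.021  0.967] tilt 14.8 az 175.3 cen [531.9 124.7 124.3] rect [array([532.2, 125.3]), array([39.8, 34.4]), np.float64(78.8)] 181
top face n [-0.22   0.057  0.974] tilt 13.2 az 165.4 cen [543.3 121.4  59.9] rect [array([546.2, 121.9]), array([34.2, 28.6]), np.float64(78.8)] 50
side face n [-0.241  0.055  0.969] tilt 14.3 az 167.1 cen [533.  124.7 123. ] rect [array([533. , 124.6]), array([38.9, 34. ]), np.float64(83.1)] 137
side face n [-0.242  0.046  0.969] tilt 14.3 az 169.2 cen [555.5 122.4  61.9] rect [array([554.8, 121.7]), array([40.4, 43.4]), np.float64(79.9)] 119
lower side bore ray z=62,66 [[546.3, 115.6, 60.0]] [[543.1, 112.8, 64.0]]
blue top [ 458.64122715 -179.61237694  187.27735522] 1.2375153034421835
side blue cap [ 457.8 -180.9  189.7] [ 458.2 -180.5  189.4] 88
top blue cap [ 457.6 -178.8  189.8] [ 458.2 -178.8  189.6] 70
hole by side [[319.5, -267.3, 55.0]]
stand left corners [[330.6, -39.2, 55.0], [272.2, -49.6, 55.0]]
[[303.9, -54.4, 55.0], [306.5, -92.2, 55.0]]
```

arm_command(steps=[[0, 0, 8.07, 0, 0, 0, 0], [0, 0, 8.07, 0, 0, 0, 0], [0, 0, 8.07, 0, 0, 0, 0], [0, 0, 8.07, 0, 0, 0, 0], [0, 0, 8.07, 0, 0, 0, 0], [0, 0, 8.07, 0, 0, 0, 0], [0, 0, 8.07, 0, 0, 0, 0], [0, 0, 8.07, 0, 0, 0, 0], [0, 0, 8.07, 0, 0, 0, 0], [0, 0, 8.07, 0, 0, 0, 0], [0, 0, 0, 0, 0, 0, 0]])

```text
time_s: 1.2
tool_pos: [216.9, 585.9, 249.6]
tcp_rot: [0.772, 0.635, -0.0, 0.0]
contact_force: [0.1, -0.3, -0.6]
finger_gap: 85.5
grip_force: 0.0
```

arm_command(steps=[[0, 0, 0, -0.029, 0.027, -0.004, 0], [0, 0, 0, -0.029, 0.027, -0.004, 0], [0, 0, 0, -0.029, 0.027, -0.004, 0], [0, 0, 0, -0.029, 0.027, -0.004, 0], [0, 0, 0, -0.029, 0.027, -0.004, 0], [0, 0, 0, -0.029, 0.027, -0.004, 0], [0, 0, 0, -0.029, 0.027, -0.004, 0], [0, 0, 0, -0.029, 0.027, -0.004, 0], [0, 0, 0, -0.029, 0.027, -0.004, 0], [0, 0, 0, -0.029, 0.027, -0.004, 0], [0, 0, 0, 0, 0, 0, 0]])

```text
time_s: 2.3
tool_pos: [429.7, 244.4, 290.9]
tcp_rot: [0.773, 0.634, 0.001, 0.001]
contact_force: [0.6, 0.5, -0.6]
finger_gap: 85.3
grip_force: 0.0
```

```bash
cat >> h.py <<'E'
def go(target,label=""):
    s=read_state();r=R.from_quat(s["tcp_rot"]);print(label,"pos",s["tool_pos"].round(1),"shift tool m",(r.inv().apply(np.array(target)-s["tool_pos"])/1000).round(4))
    return r
E
python3 - <<'E'
from h import *
r=go((458,-179.5,262));print(r.as_matrix().round(3),read_state()["q"].round(2),read_state()["contact_force"])
print(onz("side",[[334,290]],55))
E
```

```text
pos [429.7 244.4 290.9] shift tool m [-0.4102  0.1104  0.0293]
[[ 0.195  0.981  0.002]
 [ 0.981 -0.195 -0.001]
 [-0.     0.002 -1.   ]] [-1.06  0.19  0.52  1.85 -0.1   1.13 -0.7 ] [ 0.64106386  0.45873159 -0.62172943]
[[ 455.08967656 -184.75389513   55.        ]]
```

arm_command(steps=[[0, 0, 0, -0.0411, 0.011, 0.002, 0], [0, 0, 0, -0.0411, 0.011, 0.002, 0], [0, 0, 0, -0.0411, 0.011, 0.002, 0], [0, 0, 0, -0.0411, 0.011, 0.002, 0], [0, 0, 0, -0.0411, 0.011, 0.002, 0], [0, 0, 0, -0.0411, 0.011, 0.002, 0], [0, 0, 0, -0.0411, 0.011, 0.002, 0], [0, 0, 0, -0.0411, 0.011, 0.002, 0], [0, 0, 0, -0.0411, 0.011, 0.002, 0], [0, 0, 0, -0.0411, 0.011, 0.002, 0], [0, 0, 0, 0, 0, 0, 0]])

```text
time_s: 3.4
tool_pos: [455.1, -180.6, 270.2]
tcp_rot: [0.773, 0.634, -0.001, 0.001]
contact_force: [0.1, -0.5, 0.3]
finger_gap: 85.5
grip_force: 0.0
```

```bash
python3 - <<'E'
from h import *
r=go((457.5,-181,167));print(r.as_matrix().round(3),read_state()["q"].round(2),read_state()["contact_force"])
E
```

```text
pos [ 455.1 -180.6  270.2] shift tool m [0.0004 0.0023 0.1032]
[[ 0.195  0.981  0.   ]
 [ 0.981 -0.195 -0.003]
 [-0.003  0.001 -1.   ]] [-0.4   0.23  0.83  1.91 -0.19  1.08  0.3 ] [ 0.11259214 -0.49291267  0.29253858]
```

arm_command(steps=[[0, 0, 0, 0, 0.002, 0.026, 0], [0, 0, 0, 0, 0, 0.026, 0], [0, 0, 0, 0, 0, 0.026, 0], [0, 0, 0, 0, 0, 0.025, 0], [0, 0, 0, 0, 0, 0, 0], [0, 0, 0, 0, 0, 0, 150], [0, 0, 0, 0, 0, 0, 150], [0, 0, 0, 0, 0, 0, 255], [0, 0, 0, 0, 0, 0, 255], [0, 0, 0, 0, 0, 0, 255], [0, 0, 0, 0, 0, 0, 255], [0, 0, 0, 0, 0, 0, 255]])

```text
time_s: 4.6
tool_pos: [458.7, -175.3, 167.8]
tcp_rot: [0.772, 0.636, 0.001, 0.001]
contact_force: [0.3, 0.5, 6.0]
finger_gap: 18.4
grip_force: 58.5
```

```bash
python3 - <<'E'
from h import *
s=read_state();print(s["tool_pos"],s["q"].round(3),s["contact_force"],s["finger_gap"]);print(R.from_quat(s["tcp_rot"]).as_matrix().round(3))
a,_=get_image("side");b,_=get_image("top")
big=lambda im,x,y,w,h,k:cv2.resize(im[y:y+h,x:x+w,::-1],None,fx=k,fy=k,interpolation=cv2.INTER_CUBIC)
cv2.imwrite("pics/grasp.png",np.hstack([big(b,330,205,80,100,5),big(a,290,200,80,100,5)]))
E
```

```text
[ 458.66634186 -175.34572748  167.77201889] [-0.316  0.37   0.75   2.04  -0.334  0.852  0.432] [0.28512739 0.45949262 6.01640162] 18.44460583317306
[[ 0.191  0.982  0.002]
 [ 0.982 -0.191 -0.   ]
 [ 0.     0.002 -1.   ]]
```

View pics/grasp.png

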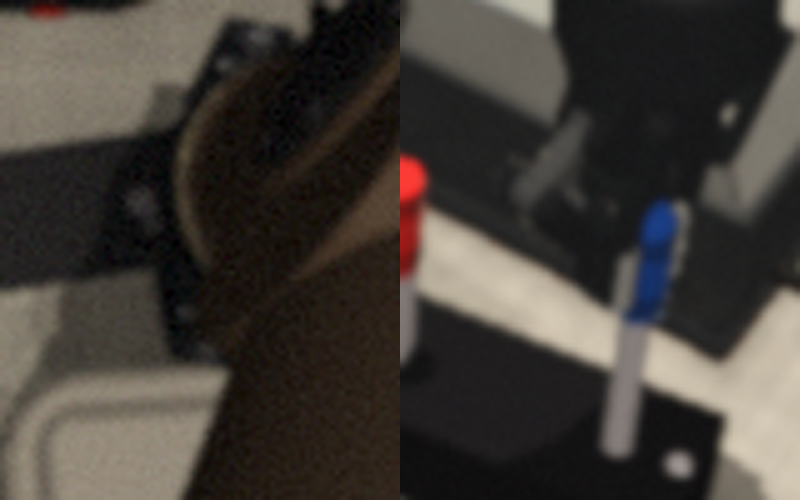

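The rod is gripped by its grip (side about (342,252)), but about 5 mm off the pad centre. I'll re-centre the pads.

arm_command(steps=[[0, 0, 0, 0, 0, 0, 130], [0, 0, 0, 0, 0, 0, 130], [0, 0, 0, -0.002, 0, 0, 130], [0, 0, 0, -0.002, 0, 0, 130], [0, 0, 0, -0.0015, 0, 0, 130], [0, 0, 0, 0, 0, 0, 255], [0, 0, 0, 0, 0, 0, 255], [0, 0, 0, 0, 0, 0, 255], [0, 0, 0, 0, 0, 0, 255], [0, 0, 0, 0, 0, 0, 255]])

```text
time_s: 5.7
tool_pos: [457.2, -180.6, 167.2]
tcp_rot: [0.772, 0.636, 0.0, 0.0]
contact_force: [1.1, -0.9, 1.3]
finger_gap: 19.0
grip_force: 58.5
```

arm_command(steps=[[0, 0, 0, 0, 0, -0.01, 255], [0, 0, 0, 0, 0, -0.01, 255], [0, 0, 0, 0, 0, -0.01, 255], [0, 0, 0, 0, 0, -0.01, 255], [0, 0, 0, 0, 0, -0.01, 255], [0, 0, 0, 0, 0, -0.015, 255], [0, 0, 0, 0, 0, -0.02, 255], [0, 0, 0, 0, 0, -0.02, 255], [0, 0, 0, 0, 0, -0.02, 255], [0, 0, 0, 0, 0, -0.02, 255], [0, 0, 0, 0, 0, -0.01, 255], [0, 0, 0, 0, 0, 0, 255]])

```text
time_s: 6.9
tool_pos: [457.2, -180.7, 323.2]
tcp_rot: [0.772, 0.636, 0.001, 0.001]
contact_force: [0.6, 0.4, -0.7]
finger_gap: 18.5
grip_force: 58.9
```

arm_command(steps=[[0, 0, 0, 0, 0, -0.025, 255], [0, 0, 0, 0.03, -0.004, -0.005, 255], [0, 0, 0, 0.035, -0.0045, 0, 255], [0, 0, 0, 0.036, -0.0045, 0, 255], [0, 0, 0, 0.036, -0.0045, 0, 255], [0, 0, 0, 0.036, -0.0045, 0, 255], [0, 0, 0, 0.036, -0.0045, 0, 255], [0, 0, 0, 0.036, -0.0045, 0, 255], [0, 0, 0, 0.035, -0.0045, 0, 255], [0, 0, 0, 0.035, -0.0045, 0, 255], [0, 0, 0, 0, 0, 0, 255]])

```text
time_s: 8.0
tool_pos: [476.9, 141.9, 350.3]
tcp_rot: [0.769, 0.639, -0.001, -0.001]
contact_force: [0.8, -0.9, -1.4]
finger_gap: 18.8
grip_force: 59.0
```

arm_command(steps=[[-5, 0, 0, 0, 0, 0, 255], [-5, 0, 0, 0, 0, 0, 255], [-5, 0, 0, 0, 0, 0, 255], [0, 0, 0, 0, 0, 0, 255], [0, 0, 0, 0, 0, 0, 255]])

```text
time_s: 8.5
tool_pos: [477.1, 136.2, 351.5]
tcp_rot: [0.765, 0.631, 0.082, 0.1]
contact_force: [-0.2, 0.5, -2.0]
finger_gap: 18.3
grip_force: 59.2
```

```bash
python3 - <<'E'
from h import *
s=read_state();print(s["tool_pos"],s["q"].round(2));print(R.from_quat(s["tcp_rot"]).as_matrix().round(3))
go((478,136,345))
a,da=get_image("side");b,db=get_image("top");np.savez("h1.npz",a=a,b=b,da=da,db=db)
foot=s["tool_pos"]+157*R.from_quat(s["tcp_rot"]).as_matrix()[:,2];print(foot)
print(proj("side",[foot,s["tool_pos"]]),proj("top",[foot,s["tool_pos"]]))
big=lambda im,c,w,h,k:cv2.resize(im[max(c[1]-h//2,0):,max(c[0]-w//2,0):][:h,:w,::-1],None,fx=k,fy=k,interpolation=cv2.INTER_CUBIC)
f=[proj(n,[(foot+s["tool_pos"])/2])[0].astype(int) for n in("side","top")]
print([(max(c[0]-50,0),max(c[1]-75,0)) for c in f])
cv2.imwrite("pics/hov.png",np.hstack([big(a,f[0],100,150,4),big(b,f[1],100,150,4)]))
E
```

```text
[477.14806884 136.17436996 351.48294347] [-1.03 -0.01  0.54  1.92  0.2   1.04 -0.77]
[[ 0.19   0.949  0.251]
 [ 0.982 -0.184 -0.049]
 [-0.     0.256 -0.967]]
 pos [477.1 136.2 351.5] shift tool m [-0.     -0.0008  0.0065]
[516.59049744 128.45750045 199.71422221]
[[227.85438447 158.24144309]
 [205.00123068 102.5771422 ]] [[215.97828464 213.80529841]
 [196.58653695 229.6772788 ]]
[(np.int64(167), np.int64(57)), (np.int64(157), np.int64(145))]
```

View pics/hov.png

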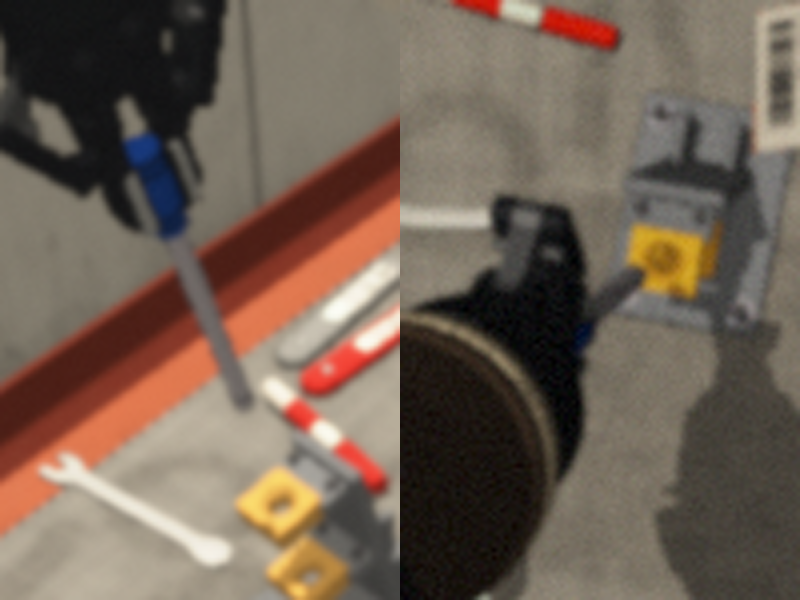

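The side view shows the shaft foot at about (227,157.5) and the top view at (216.3,213.8), both close to prediction. I'll fit the shaft axis from the depth-segmented shaft in both views.

```bash
cat > axis.py <<'E'
from h import *
U0=np.array([532.5,124.8,124.]); az=np.radians(169); 
u=np.array([np.sin(np.radians(15))*np.cos(az),np.sin(np.radians(15))*np.sin(az),np.cos(np.radians(15))])
def axis(imgs,pos,M,L=157):
    z=M[:,2]; foot=pos+L*z; nor=[]
    for n,d in imgs.items():
        P,uv=cloud(n,d,np.ones(d.shape,bool)); t=(P-foot)@-z; r=np.linalg.norm(P-foot+np.outer(t,z),axis=1)
        s=(r<18)&(t>-12)&(t<128); 
        print(n,s.sum(),"t range",np.percentile(t[s],[1,99]).round(1))
        # row/col-wise centre of the band along the predicted image line
        q=proj(n,[foot,foot-128*z]); e=(q[1]-q[0]);Lp=np.linalg.norm(e);e/=Lp; m=np.array([-e[1],e[0]])
        a=(uv[s]-q[0])@e; b=(uv[s]-q[0])@m; k=(a>.06*Lp)&(a<.9*Lp)
        c=np.array([((b[k][np.floor(a[k])==f].max()+b[k][np.floor(a[k])==f].min())/2,f+.5) for f in np.unique(np.floor(a[k]))])
        pf=np.polyfit(c[:,1],c[:,0],1); rs=c[:,0]-np.polyval(pf,c[:,1]); g=abs(rs)<1.2; pf=np.polyfit(c[g,1],c[g,0],1)
        print("  offs px at foot,top",np.polyval(pf,[0,Lp]).round(2),"resid",rs.std().round(2),len(c))
        pts=[q[0]+e*x+m*np.polyval(pf,x) for x in(0,Lp)]
        o,dd=dirs(n,pts); nn=np.cross(dd[0],dd[1]); nor.append((o,nn/np.linalg.norm(nn)))
    dr=np.cross(nor[0][1],nor[1][1]); dr/=np.linalg.norm(dr); dr*=np.sign(dr[2])
    A=np.array([nor[0][1],nor[1][1],dr]); p=np.linalg.solve(A,[nor[0][1]@nor[0][0],nor[1][1]@nor[1][0],dr@foot])
    return p,dr
E
python3 - <<'E'
from axis import *
D=np.load("h1.npz");s=read_state();M=R.from_quat(s["tcp_rot"]).as_matrix()
p,dr=axis({"side":D["da"],"top":D["db"]},s["tool_pos"],M)
print("foot",p,"dir",dr,"in tool",M.T@dr,"foot in tool",M.T@(p-s["tool_pos"]))
print("bore dir in tool",M.T@u)
E
```

```text
side 272 t range [  1.8 125.4]
  offs px at foot,top [-1.14  0.02] resid 0.35 41
top 96 t range [ 10.8 111.2]
  offs px at foot,top [ 0.85 -1.94] resid 0.67 15
foot [517.07786516 131.10027027 199.92276491] dir [-0.26007787  0.00606437  0.9655686 ] in tool [-4.45389678e-02  5.91320770e-04 -9.99007473e-01] foot in tool [  2.80122024  -1.36370059 156.8743054 ]
bore dir in tool [-8.70698815e-04 -1.66124000e-03 -9.99998241e-01]
```

arm_command(steps=[[0, -2.4, 0, 0, 0, 0.006, 255], [0, 0, 0, 0, 0, 0, 255], [0, 0, 0, 0, 0, 0, 255]])

```text
time_s: 8.9
tool_pos: [479.6, 136.3, 345.6]
tcp_rot: [0.767, 0.628, 0.066, 0.114]
contact_force: [-0.1, -0.4, -0.7]
finger_gap: 18.7
grip_force: 59.2
```

```bash
cat > m2.py <<'E'
from axis import *
s=read_state();M=R.from_quat(s["tcp_rot"]).as_matrix()
F=[];Dr=[]
for k in range(3):
    I={n:get_image(n)[1] for n in("side","top")}
    p,dr=axis(I,s["tool_pos"],M);F.append(p);Dr.append(dr);
    print("foot",p.round(1),"dir in tool",(M.T@dr).round(4))
p=np.mean(F,0);print("tcp",s["tool_pos"].round(1),"bore dir in tool",(M.T@u).round(4))
t=(p-U0)@u; off=p-U0-t*u; print("foot above mouth",t,"offset in tool mm",(M.T@off).round(2),"F",s["contact_force"].round(1),"q",s["q"].round(2))
E
python3 m2.py
```

```text
side 283 t range [  3.3 126.8]
  offs px at foot,top [-0.48  0.34] resid 0.3 41
top 110 t range [  7.2 115.3]
  offs px at foot,top [ 0.66 -1.15] resid 0.62 17
foot [518.2 123.8 194. ] dir in tool [-3.290e-02 -2.000e-04 -9.995e-01]
side 284 t range [  3.2 125.4]
  offs px at foot,top [-0.39  0.45] resid 0.39 42
top 109 t range [  7.8 116.5]
  offs px at foot,top [ 0.49 -0.84] resid 0.65 17
foot [518.1 123.4 194. ] dir in tool [-0.0271  0.0024 -0.9996]
side 282 t range [  2.5 126.4]
  offs px at foot,top [-0.34  0.48] resid 0.37 42
top 109 t range [  7.5 117.1]
  offs px at foot,top [ 0.49 -0.84] resid 0.65 17
foot [518.2 123.3 194. ] dir in tool [-0.0268  0.0021 -0.9996]
tcp [479.6 136.3 345.6] bore dir in tool [-4.37e-02 -8.00e-04 -9.99e-01]
foot above mouth 71.21288796310917 offset in tool mm [-4.01  4.78  0.17] F [-0.1 -0.4 -0.7] q [-1.04  0.02  0.53  1.91  0.22  1.05 -0.8 ]
```

arm_command(steps=[[0, 0.5, 0, 0.0026, -0.0048, 0, 255], [0, 0, 0, 0.0006, 0, 0.017, 255], [0, 0, 0, 0.0006, 0, 0.017, 255], [0, 0, 0, 0.0005, 0, 0.014, 255], [0, 0, 0, 0, 0, 0, 255], [0, 0, 0, 0, 0, 0, 255]])

```text
time_s: 9.8
tool_pos: [487.4, 137.3, 298.7]
tcp_rot: [0.767, 0.629, 0.07, 0.111]
contact_force: [-0.5, 0.2, -0.6]
finger_gap: 18.6
grip_force: 59.2
```

```bash
python3 m2.py; python3 - <<'E'
from h import *
a,_=get_image("side");b,_=get_image("top")
big=lambda im,x,y,w,h,k:cv2.resize(im[y:y+h,x:x+w,::-1],None,fx=k,fy=k,interpolation=cv2.INTER_CUBIC)
cv2.imwrite("pics/near.png",np.hstack([big(a,195,120,66,90,6),big(b,190,165,66,90,6)]))
E
```

```text
side 257 t range [  2.2 125.5]
  offs px at foot,top [-0.15 -0.46] resid 0.34 39
top 89 t range [  7.2 116.7]
  offs px at foot,top [ 1.   -1.04] resid 0.48 14
foot [527.2 126.5 147.3] dir in tool [-0.0266 -0.0157 -0.9995]
side 251 t range [  1.9 125.6]
  offs px at foot,top [ 0.04 -0.37] resid 0.3 39
top 88 t range [  7.  117.5]
  offs px at foot,top [ 1.32 -1.  ] resid 0.46 14
foot [527.8 126.7 147.5] dir in tool [-0.0297 -0.0189 -0.9994]
side 253 t range [  1.9 126.7]
  offs px at foot,top [ 0.04 -0.37] resid 0.3 39
top 87 t range [  7.5 117.1]
  offs px at foot,top [ 1.21 -1.16] resid 0.52 14
foot [527.7 126.5 147.4] dir in tool [-0.0301 -0.0191 -0.9994]
tcp [487.4 137.3 298.7] bore dir in tool [-3.330e-02 -1.000e-04 -9.994e-01]
foot above mouth 23.936136893698457 offset in tool mm [ 0.82  1.06 -0.03] F [-0.5  0.2 -0.6] q [-1.02  0.07  0.55  1.98  0.19  0.92 -0.77]
```

View pics/near.png

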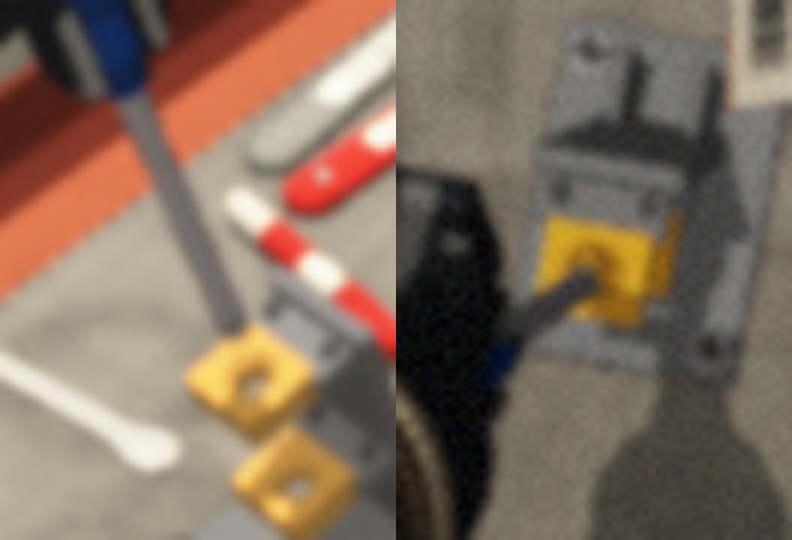

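The side view shows the foot at (233,175), aimed at the upper bore (237,183). The top view agrees. I'll make a small correction and enter the upper bushing.

arm_command(steps=[[0, 0, 0, -0.0008, -0.001, 0, 255], [0, 0, 0, 0.0003, 0, 0.008, 255], [0, 0, 0, 0.0003, 0, 0.008, 255], [0, 0, 0, 0.0001, 0, 0.004, 255], [0, 0, 0, 0.0001, 0, 0.003, 255], [0, 0, 0, 0.0001, 0, 0.003, 255], [0, 0, 0, 0.0001, 0, 0.003, 255], [0, 0, 0, 0.0001, 0, 0.003, 255], [0, 0, 0, 0, 0, 0, 255]])

```text
time_s: 11.1
tool_pos: [494.7, 135.2, 267.0]
tcp_rot: [0.766, 0.629, 0.07, 0.111]
contact_force: [-0.2, 0.4, -1.3]
finger_gap: 18.8
grip_force: 59.2
```

```bash
python3 - <<'E'
from h import *
s=read_state();print({k:np.round(s[k],2) for k in("tool_pos","contact_force","wrist_torque","q")})
M=R.from_quat(s["tcp_rot"]).as_matrix();print("F tool",(M.T@s["contact_force"]).round(1))
a,_=get_image("side");b,_=get_image("top")
big=lambda im,x,y,w,h,k:cv2.resize(im[y:y+h,x:x+w,::-1],None,fx=k,fy=k,interpolation=cv2.INTER_CUBIC)
cv2.imwrite("pics/in1.png",np.hstack([big(a,195,120,66,90,6),big(b,190,165,66,90,6)]))
E
```

```text
{'tool_pos': array([494.69, 135.19, 267.03]), 'contact_force': array([-0.19,  0.43, -1.35]), 'wrist_torque': array([0.44, 0.25, 0.05]), 'q': array([-1.  ,  0.12,  0.56,  2.02,  0.16,  0.83, -0.74])}
F tool [ 0.4 -0.6  1.2]
```

View pics/in1.png

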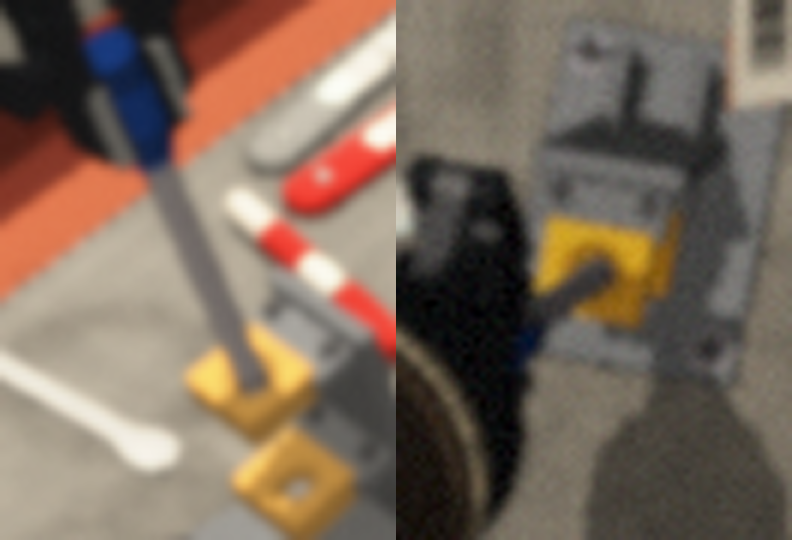

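The rod's foot has entered the upper bore (side (237,183), top (223,209)) with no force. I'll continue down.

arm_command(steps=[[0, 0, 0, 0.0001, 0, 0.004, 255], [0, 0, 0, 0.0001, 0, 0.004, 255], [0, 0, 0, 0.0002, 0, 0.004, 255], [0, 0, 0, 0.0001, 0, 0.004, 255], [0, 0, 0, 0.0001, 0, 0.004, 255], [0, 0, 0, 0.0002, 0, 0.004, 255], [0, 0, 0, 0.0001, 0, 0.004, 255], [0, 0, 0, 0.0001, 0, 0.004, 255], [0, 0, 0, 0, 0, 0, 255]])

```text
time_s: 12.1
tool_pos: [502.7, 133.2, 235.8]
tcp_rot: [0.767, 0.629, 0.07, 0.111]
contact_force: [0.6, 0.8, -1.1]
finger_gap: 18.4
grip_force: 59.2
```

```bash
cat > m3.py <<'E'
from axis import *
import sys
s=read_state();M=R.from_quat(s["tcp_rot"]).as_matrix()
print("F tool",(M.T@s["contact_force"]).round(1),"tq",s["wrist_torque"].round(2),"q",s["q"].round(2),"t",s["time_s"])
# TCP relative to bore axis, u in tool
d=s["tool_pos"]-U0;t=d@u;print("tcp",s["tool_pos"].round(1),"bore z of TCP",118+t,"foot bore z",118+t-157,"off tool",(M.T@(d-t*u)).round(2),"u tool",(M.T@u).round(4))
if len(sys.argv)>1:
    a,_=get_image("side");b,_=get_image("top")
    big=lambda im,x,y,w,h,k:cv2.resize(im[y:y+h,x:x+w,::-1],None,fx=k,fy=k,interpolation=cv2.INTER_CUBIC)
    cv2.imwrite(f"pics/{sys.argv[1]}.png",np.hstack([big(a,205,145,66,90,6),big(b,190,165,66,90,6)]))
E
python3 m3.py in2
```

```text
F tool [0.9 0.1 1.2] tq [ 0.42  0.18 -0.01] q [-0.97  0.18  0.56  2.05  0.13  0.75 -0.71] t 12.1
tcp [502.7 133.2 235.8] bore z of TCP 233.98793417746776 foot bore z 76.98793417746776 off tool [ 2.58 -0.88 -0.09] u tool [-3.400e-02 -4.000e-04 -9.994e-01]
```

View pics/in2.png

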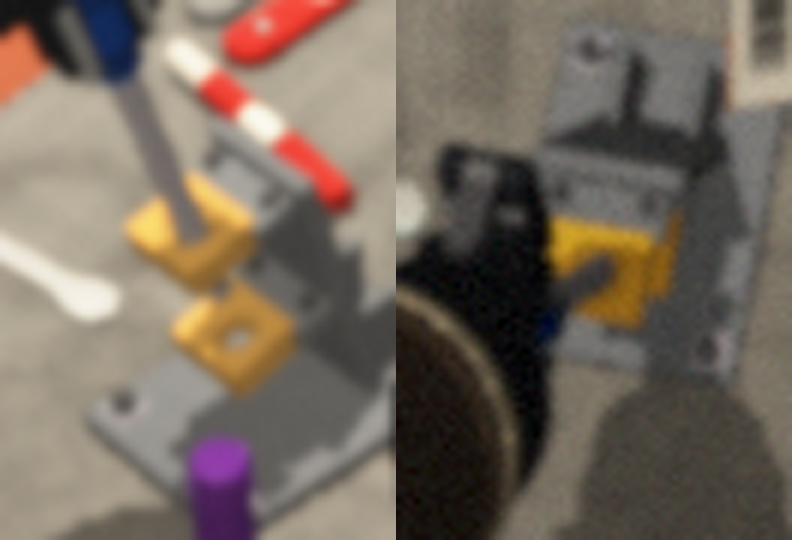

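The foot shows below the upper bushing at side (242,193), heading for the lower bore (244.5,201). There is no contact force, so I'll descend gently.

arm_command(steps=[[0, 0, 0, 0.0001, 0, 0.004, 255], [0, 0, 0, 0.0001, 0, 0.004, 255], [0, 0, 0, 0.0002, 0, 0.004, 255], [0, 0, 0, 0.0001, 0, 0.004, 255], [0, 0, 0, 0.0001, 0, 0.004, 255], [0, 0, 0, 0.0001, 0, 0.003, 255], [0, 0, 0, 0.0001, 0, 0.003, 255], [0, 0, 0, 0, 0, 0, 255]])

```text
time_s: 13.0
tool_pos: [509.3, 132.0, 210.9]
tcp_rot: [0.767, 0.629, 0.07, 0.111]
contact_force: [-0.0, 0.5, -0.5]
finger_gap: 18.8
grip_force: 59.2
```

```bash
python3 m3.py in3
```

```text
F tool [ 0.5 -0.2  0.4] tq [ 0.13  0.32 -0.02] q [-0.94  0.22  0.55  2.08  0.1   0.68 -0.68] t 13.0
tcp [509.3 132.  210.9] bore z of TCP 208.16127944785683 foot bore z 51.16127944785683 off tool [ 2.67 -0.81 -0.09] u tool [-3.360e-02 -3.000e-04 -9.994e-01]
```

View pics/in3.png

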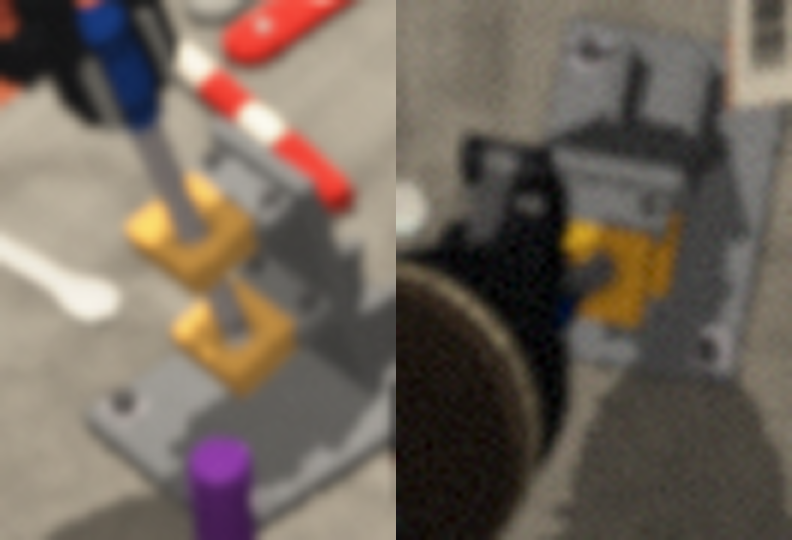

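The foot is at the lower bore's mouth (side (244,200)), centred, with no force. 28 mm remain.

arm_command(steps=[[0, 0, 0, 0.0001, 0, 0.003, 255], [0, 0, 0, 0.0001, 0, 0.003, 255], [0, 0, 0, 0.0001, 0, 0.003, 255], [0, 0, 0, 0.0001, 0, 0.003, 255], [0, 0, 0, 0.0001, 0, 0.003, 255], [0, 0, 0, 0, 0, 0, 255]])

```text
time_s: 13.7
tool_pos: [513.2, 131.4, 196.3]
tcp_rot: [0.766, 0.629, 0.07, 0.111]
contact_force: [0.9, 1.6, -2.1]
finger_gap: 18.4
grip_force: 59.2
```

```bash
python3 m3.py
```

```text
F tool [1.8 0.  2.1] tq [0.65 0.17 0.16] q [-0.92  0.25  0.54  2.09  0.08  0.64 -0.66] t 13.7
tcp [513.2 131.4 196.3] bore z of TCP 193.10343226645202 foot bore z 36.10343226645202 off tool [ 2.76 -0.79 -0.09] u tool [-3.360e-02 -2.000e-04 -9.994e-01]
```

arm_command(steps=[[0, 0, 0, 0.0001, 0, 0.003, 255], [0, 0, 0, 0, 0, 0.003, 255], [0, 0, 0, 0.0001, 0, 0.003, 255], [0, 0, 0, 0, 0, 0.003, 255], [0, 0, 0, 0, 0, 0.001, 255], [0, 0, 0, 0, 0, 0, 255], [0, 0, 0, 0, 0, 0, 255], [0, 0, 0, 0, 0, 0, 255]])

```text
time_s: 14.5
tool_pos: [516.4, 130.5, 184.2]
tcp_rot: [0.766, 0.629, 0.07, 0.111]
contact_force: [-0.4, 1.7, -2.5]
finger_gap: 18.4
grip_force: 59.2
```

```bash
python3 m3.py fin; python3 - <<'E'
from axis import *
# visible shaft below the grip: depth of insertion check from the grip's lower end (rod z=130), side view
a,d=get_image("side");hsv=cv2.cvtColor(a,cv2.COLOR_RGB2HSV);m=cv2.inRange(hsv,(102,110,30),(122,255,255))>0
r=np.zeros_like(m);r[120:185,205:250]=1;P,_=cloud("side",d,m&r)
t=118+(P-U0)@u;rr=np.linalg.norm(P-U0-np.outer((P-U0)@u,u),axis=1);k=rr<25
print(k.sum(),"grip bore z lo/hi",np.percentile(t[k],[1,5,95,99]).round(1))
E
```

```text
F tool [ 1.6 -1.4  2.1] tq [0.71 0.21 0.11] q [-0.9   0.27  0.53  2.09  0.06  0.61 -0.64] t 14.5
tcp [516.4 130.5 184.2] bore z of TCP 180.53675220973383 foot bore z 23.536752209733834 off tool [ 2.47 -0.74 -0.08] u tool [-3.330e-02 -1.000e-04 -9.994e-01]
141 grip bore z lo/hi [160.1 164.7 205.1 217.7]
```

View pics/fin.png

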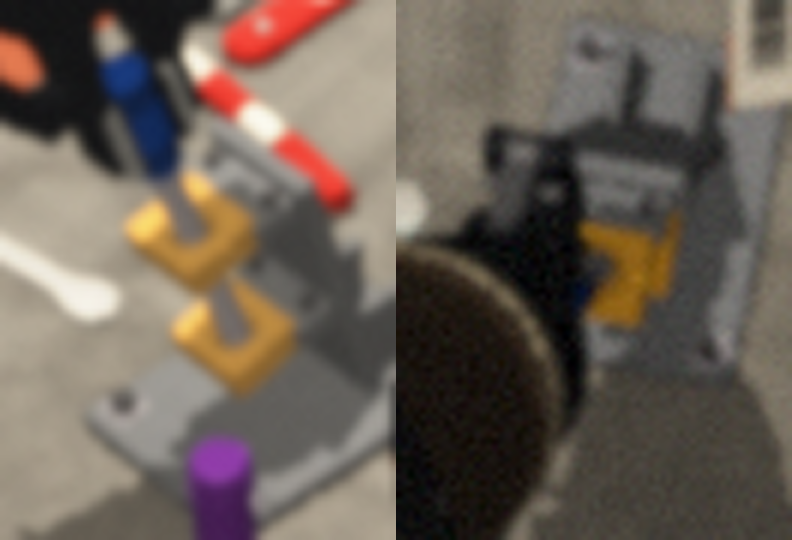

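```bash
python3 - <<'E'
from axis import *
for z in(148,153,158): print(z,proj("side",[U0+(z-118)*u, U0+(z-118)*u]) [0].round(1))
for z in (198,203,208): print(z,proj("side",[U0+(z-118)*u])[0].round(1))
s=read_state();print(abs(s["qd"]).max(),s["contact_force"])
E
```

```text
148 [232.6 173.6]
153 [232.  172.1]
158 [231.4 170.7]
198 [226.3 158.7]
203 [225.7 157.1]
208 [225.  155.5]
0.0014709932002048354 [ 1.07983069  1.86711763 -2.13381032]
```

```bash
python3 -c "
from rig import *
print(hand_in())"
```

```text
the job is handed in; nothing more can be done
None
```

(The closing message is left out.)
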